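# Empty the ball-mill grinding jar

### The arm

A 7-joint arm with a two-finger parallel gripper is mounted at the origin on a cart in front of the work surface, level with it; the furniture and walls round the work are solid. World frame = base frame: x ahead of the robot, y to its left, z up, the work surface at z = 0. Lengths are in m, angles in rad, forces in N, time in s.
With the tool pointing down it reaches from about 0.425 to 0.875 m from the base axis. Payload 4.7 kg.
Tool frame: the origin (TCP) lies on the mounting face of the last link; the fingertips stand 182 mm ahead of it and the grasp point (between the pads) lies 164 mm ahead of it (ctrl.finger_overhang is the distance from the TCP to the fingertips, in m); z points along the fingers, y is the line along which they close (so a half turn about z gives the same grasp; the last joint's range is limited). The gripper opens to 87 mm and grips with 3 to 60 N. Pads are 19 mm wide; open, the fingers measure 117 mm over their backs; the gripper's body (75 mm by 190 mm) begins 51 mm behind the grasp point.
Start: joints at [1.232, 0.321, -0.07, 1.45, 0.023, 1.371, -0.057], TCP at [0.225, -0.61, 0.405] pointing down, gripper open.
Joint ranges: [-2.86, 2.86], [-0.3, 2.09], [-1.38, 1.24], [0.06, 2.45], [-1.56, 4.7], [0.09, 2.05], [-2.69, 2.69]. Speed limits (rad/s): [2.57, 2.57, 3.14, 3.14, 3.14, 3.14, 3.14].

### API

Orientations are given as a rotation vector (axis times angle).
In Python, from bench import ctrl gives the robot as it stands.
- The arm moves only by the shell command python3 -m jog 'ROWS' [FORCE]. ROWS is a JSON object of lists of equal length, an entry for each row: "translation": the shift along the tool's x, y, z as a fraction of full scale, a list of three; "yaw": the turn about the tool's z as a fraction of full scale; "jaw": the closure, from 0 (fully open) to 1 (shut). In form: {"translation": [[dx, dy, dz], ...], "yaw": [yaw, ...], "jaw": [jaw, ...]}. A call has 1 to 8 rows; each row is the pose to reach, as a shift and turn from the pose commanded when the call began, along the tool's axes at that moment, turning the shorter way round; what a row does not reach only later rows make up. Full scale, the value 1, is 0.2 m for a shift and 180 degrees for a turn. A row lasts 1/8 s, in which the tool goes at most 62.5 mm and 10.7 degrees, less where a joint would pass 70% of its speed; a pose out of reach is approached as far as the arm can. A call with a number of a shift or a turn outside -1 to 1 is refused whole. A call with a gripper value outside its range is refused whole. The fingers move at their own pace and stop on an object; FORCE is the grip in N (left out, the last holds). Time passes only in rows, so rows that repeat a pose let the fingers close. It gives the time, the measured TCP pose, the force, the opening and the grip force at its end, in the units of the state.
- ctrl.get_state(): the state, without advancing time (a new reading comes with each control period).
- ctrl.get_image(name): name is "scene" or "top"; returns a dict with "pixels" (480x640x3 uint8, blue, green, red), "fx", "fy", "cx", "cy" (pixels), "k1" (the pictures are not rectified: a ray, as slopes to the right and down, at radius r is drawn at 1 + k1 r^2 times it, then the intrinsics apply), "R" (3x3) and "t" (3): a world point X has camera coordinates R X + t. Camera axes: x right, y down, z forward; pixel columns grow to the right and rows downward; lengths in m; the calibration is good to about 2 mm. A picture is of the moment at which its call begins. There is no depth.
- ctrl.close_job(): hands the job in; it is judged then, once.
Trained networks look in a picture, given as the dict that the camera call returned (one of the last four; its "shot" number tells which), for a name from the list of things; names that differ only in an ending like _2 or _b are one class to them, and where a whole thing is asked for, a point or a joint stands for the part that bears it (a point fixed in the world has none). Each returns a list of dicts, best first, with "p" (0 to 1); they miss things now and then, are a little off and sometimes report something else, mostly with a low value. They report only what shows in the picture. A call takes as long as a camera call. They do not tell look-alikes from the thing itself.
- ctrl.silhouettes(label, picture): "region" (480x640 bool, what is visible of it) and "at" ([column, row] in pixels, amid what is visible of it).
The state is a dict: "time": time; "joint_positions": joint angles; "qd": joint speeds; "joint_torque": joint torques, N m; "position": TCP position; "tool_rot": TCP orientation; "ft_force": force on the tool from outside, world axes, zero at the start; "torque": the same for the moment, N m; "grip_width": opening from 0.0 (shut) to 1.0 (fully open); "grip_force": force on a finger pad.
Only numpy, scipy, OpenCV 4.12 (cv2) and the standard library are available. Lean on these libraries where they do the work, as an engineer would, in place of code of your own. Each camera call takes 0.05 s, during which the arm holds its last target. There are 200 camera calls.

### The job

Empty the grinding jar in the tipping stand: push the loose tray square and flush against the stand's front plate, take the jar's twist lid off and press the crank over to tip all three steel balls into the tray. Then let the jar come back upright and screw its lid fully home, up to its stop, so that its bar lies along the tipping axis again. Leave the tray with the balls flush against the stand, and leave the bottles and the beaker behind it undisturbed.

Things in the scene. Friction and masses are not known exactly. Their poses are not given: they have to be found in the camera images.
- stand: Grey tipping stand, fixed. Origin: on the bench under the middle of the tipping axis. Its -x is the way the jar pours (roughly to the robot), +y left, z up. Two uprights (y = +-32 to +-40 mm) carry the axis, level along y, 96 mm above the bench. The foot reaches back to x = +75 mm. It keeps the jar from twisting.
- stand_front (a point): Middle of the stand's flat front plate, on its face (x = -25 mm of the stand), 20 mm above the bench; the plate is 104 mm wide (along y), 2 to 32 mm high. Axes as the stand's.
- jar (a joint): Tipping angle of the steel jar, rad: 0 = upright on its rest, positive = mouth swings over the front plate, stop at 2.05. A damped spring brings it upright about 1 s after it is let go (under 15 N at the crank). The balls roll out past about 1.7; 1 s at 1.95 empties it. Straight steel jar, 50 mm outside, neck 41, bore 35; upright it reaches from 56 to 146 mm above the bench.
- jar_rim (a point): Centre of the jar's mouth on its rim; upright it is 146 mm above the bench, straight over the stand's origin. Axes as the stand's, tipping with the jar (z out of the mouth).
- crank_grip (a point): Middle of the crank's black grip: round bar, 12 mm thick, 50 mm long, along the stand's y at y = -50 to -100 mm (right side), on a 60 mm arm about the tipping axis. Jar upright: 34 mm in front of the axis, 49 mm above it; at 2.0 rad: 31 mm in front, 51 mm below. Pressing on it from above and following its arc tips the jar; no grasp needed.
- lid: Loose steel lid, 0.12 kg: round cap, 55 mm diameter, 22 mm high, with a bar grip on top. Origin: centre of the skirt's lower edge; z up. Two pins inside the skirt turn under coarse ramps on the jar's neck. Closed: origin 18 mm below the rim, bar (lid y) parallel to the stand's y, at a stop; a half turn makes no difference. It starts closed, 0.05 to 0.15 rad short of the stop.
- lid_bar (a point): Middle of the bar's top face, 46 mm above the lid's lower edge. Bar: 14 mm wide (lid x), 46 mm long (lid y), 24 mm high, standing on the round cap. Seen from above counter-clockwise opens: free after 52 deg; lift straight up at 60 to 80 deg. To close, lower it straight on at 60 to 80 deg (it drops fully onto the rim; about 1 mm play), turn clockwise to the stop; it tightens over the last degrees.
- tray: Loose white plastic tray, 90 mm (its x) by 104 mm (its y), 34 mm high on four 8 mm feet, inner floor 11 mm up, rim 4 mm wide, about 0.3 kg, open on top. Origin: centre of its underside. Its +x side faces the stand, 30 to 60 mm from the front plate at the start. It slides when pushed.
- tray_back (a point): Middle of the tray's outer face towards the stand, 20 mm up.
- tray_front (a point): Middle of the tray's outer face away from the stand, 20 mm up: a place to push.
- ball0_center (a point): Centre of one of the three steel grinding balls, 16 mm diameter, 17 g, at first in the closed jar.
- ball1_center (a point): Centre of one of the three steel grinding balls, 16 mm diameter, 17 g, at first in the closed jar.
- ball2_center (a point): Centre of one of the three steel grinding balls, 16 mm diameter, 17 g, at first in the closed jar.
- wash_bottle_b: White wash bottle with bent spout, 62x88x170 mm, loose, at the back left beside the microscope. Bystander, leave alone. Origin under it.
- beaker_glass: Glass beaker, 84 mm diameter, 102 mm high, loose, behind the stand. Bystander. Origin under it. The bench between the stand and the microscope (x 0.63 to 0.67, y -0.04 to 0.03) is clear, a good place to set the lid down; beside the tray stands a fixed glass cup (65 mm wide, 77 mm high, at x 0.59, y -0.115) with a pipette in it.
There are look-alikes about, which are no part of the job. Of the things that look like the lid, the smaller one is meant.

How it is judged:
By the outcome, as a careful person would: the job done as asked, in the order asked, and still so for the second after the job is handed in, with the robot touching nothing.
It also fails if it takes over 72 s, if anything falls off the work surface, if the arm or the gripper's body presses on something with over 40 N, if the wrist force passes 120 N, or if a joint passes its speed limit or range.

## Working session

There is one attempt and no reset: what is moved stays moved. The work goes in short steps, Python scripts to look and compute and a shell command to move; the robot and the scene stay as the last step left them, time stands still between calls to the robot, and variables do not carry over. Pictures are saved under pics/ and viewed, at most 10 in all, crops included, and the job is handed in when it is done.

```bash
ls; mkdir -p pics
cat > h.py <<'E'
import numpy as np, cv2
from bench import ctrl
from scipy.spatial.transform import Rotation as Ro
def shot(n,f=None):
    im=ctrl.get_image(n)
    if f: cv2.imwrite('pics/'+f,im['pixels'])
    return im
def proj(im,X):
    c=np.array(im['R'])@np.array(X)+np.array(im['t']); s=c[:2]/c[2]; s=s*(1+im['k1']*(s@s))
    return np.array([im['fx']*s[0]+im['cx'],im['fy']*s[1]+im['cy']])
def ray(im,px):
    d=np.array([(px[0]-im['cx'])/im['fx'],(px[1]-im['cy'])/im['fy']]); s=d.copy()
    for _ in range(20): s=d/(1+im['k1']*(s@s))
    R=np.array(im['R']); return -R.T@np.array(im['t']), R.T@np.array([s[0],s[1],1])
def at_z(im,px,z):
    o,d=ray(im,px); return o+d*(z-o[2])/d[2]
def tri(a,pa,b,pb):
    A=np.zeros((3,3));v=np.zeros(3)
    for im,p in((a,pa),(b,pb)):
        o,d=ray(im,p);d/=np.linalg.norm(d);M=np.eye(3)-np.outer(d,d);A+=M;v+=M@o
    return np.linalg.solve(A,v)
def togo(P,fx=0):  # world TCP target -> tool units
    s=ctrl.get_state();R=Ro.from_rotvec(s['tool_rot']).as_matrix()
    return R.T@(np.array(P)-s['position'])/0.2
E
python3 - <<'E'
from h import *
np.set_printoptions(precision=4,suppress=True)
s=ctrl.get_state();print({k:s[k] for k in('time','position','tool_rot','ft_force','grip_width')});print(Ro.from_rotvec(s['tool_rot']).as_matrix())
for n in('scene','top'):
    im=shot(n,n+'0.png');print(n,-np.array(im['R']).T@im['t'],im['fx'],im['k1'])
    for l in('lid','tray','stand','jar','crank_grip','beaker_glass','wash_bottle_b'):
        for r in ctrl.silhouettes(l,im)[:4]:
            ys,xs=np.nonzero(r['region']);print(l,round(r['p'],2),r['at'],(xs.min(),xs.max(),ys.min(),ys.max()) if len(xs) else 0)
E
```

```text
pics
{'time': 0.0, 'position': array([ 0.2245, -0.6098,  0.4037]), 'tool_rot': array([-3.0911, -0.5511,  0.0007]), 'ft_force': array([-0.4233, -0.4237,  0.0091]), 'grip_width': 1.0006751684861208}
[[ 0.9384  0.3456 -0.0007]
 [ 0.3456 -0.9384  0.0017]
 [-0.0001 -0.0018 -1.    ]]
scene [-0.0517  0.2454  0.915 ] 469.2556958203586 0.004311419007539274
lid 0.85 [339.7, 205.3] (np.int64(329), np.int64(352), np.int64(190), np.int64(216))
lid 0.76 [410.2, 310.3] (np.int64(390), np.int64(427), np.int64(294), np.int64(331))
tray 0.93 [362.1, 267.0] (np.int64(335), np.int64(389), np.int64(243), np.int64(288))
stand 0.57 [337.5, 234.8] (np.int64(312), np.int64(382), np.int64(194), np.int64(257))
jar 0.89 [344.5, 219.0] (np.int64(331), np.int64(382), np.int64(194), np.int64(236))
jar 0.75 [342.0, 202.6] (np.int64(330), np.int64(351), np.int64(190), np.int64(216))
crank_grip 0.85 [346.0, 221.5] (np.int64(325), np.int64(382), np.int64(195), np.int64(235))
beaker_glass 0.91 [269.7, 206.4] (np.int64(253), np.int64(285), np.int64(184), np.int64(231))
wash_bottle_b 0.59 [226.4, 215.1] (np.int64(214), n
[... 291 characters left out ...]
 [351.5, 223.8] (np.int64(331), np.int64(421), np.int64(191), np.int64(242))
tray 0.78 [363.0, 274.4] (np.int64(334), np.int64(390), np.int64(252), np.int64(300))
stand 0.61 [349.2, 221.2] (np.int64(331), np.int64(421), np.int64(191), np.int64(242))
jar 0.68 [352.3, 225.1] (np.int64(331), np.int64(421), np.int64(191), np.int64(242))
jar 0.66 [390.2, 230.1] (np.int64(345), np.int64(421), np.int64(213), np.int64(236))
crank_grip 0.56 [392.7, 228.2] (np.int64(346), np.int64(420), np.int64(213), np.int64(236))
beaker_glass 0.92 [302.5, 139.0] (np.int64(280), np.int64(323), np.int64(117), np.int64(170))
wash_bottle_b 0.64 [246.6, 136.1] (np.int64(229), np.int64(263), np.int64(118), np.int64(158))
```

Run:
```python
import cv2,numpy as np
a=cv2.imread('pics/top0.png')[100:400,220:460]; b=cv2.imread('pics/scene0.png')[160:340,200:440]
cv2.imwrite('pics/c1.png',cv2.resize(a,None,fx=2,fy=2,interpolation=2)); cv2.imwrite('pics/c2.png',cv2.resize(b,None,fx=3,fy=3,interpolation=2))
```

```text
(no output)
```

View pics/c1.png

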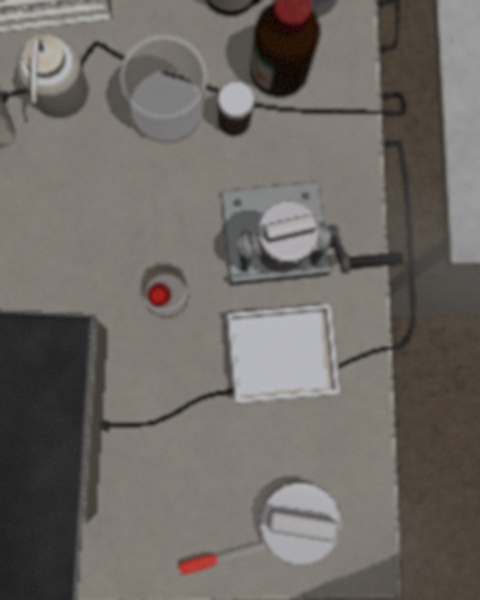

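View pics/c2.png

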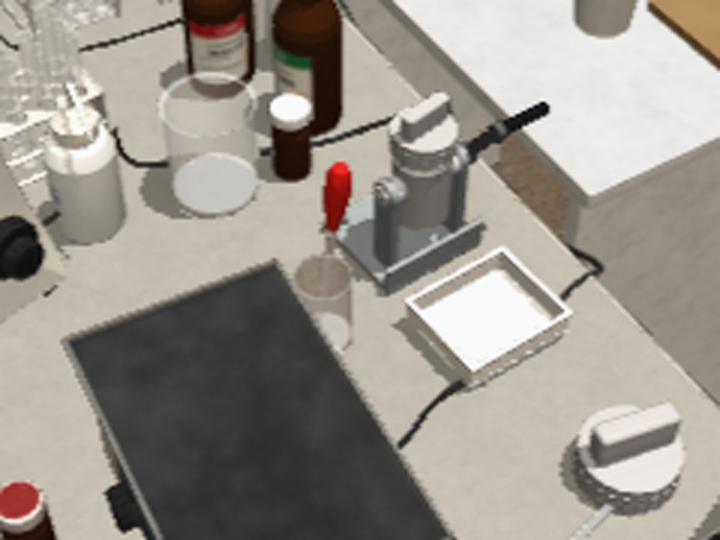

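Top view: jar lid at (363,218) on the jar in the stand, and a larger look-alike lid at (370,363) with a red-handled tool. The smaller one on the jar is the one meant. The tray is at (362,276), the crank grip at ~(408,230), the cup with red pipette at (300,247) and the beaker at (302,143). I'll fit the poses and check them in a close crop.

```bash
cat > fit.py <<'E'
from h import *
def wire_stand(p):
    x,y,t=p;R=Ro.from_euler('z',t).as_matrix();o=np.array([x,y,0])
    T=lambda q:R@np.array(q)+o
    segs=[]
    def loop(pts): 
        for a,b in zip(pts,pts[1:]+pts[:1]): segs.append((T(a),T(b)))
    loop([[-.025,-.052,.032],[-.025,.052,.032],[-.025,.052,.002],[-.025,-.052,.002]])
    segs.append((T([-.034,-.05,.145]),T([-.034,-.1,.145])))
    c=[[.0275*np.cos(a),.0275*np.sin(a),.150] for a in np.linspace(0,6.283,25)[:-1]];loop(c)
    segs.append((T([.075,-.05,0]),T([.075,.05,0])))
    return segs
def wire_tray(p):
    x,y,t=p;R=Ro.from_euler('z',t).as_matrix();o=np.array([x,y,0]);s=[]
    for z in(.034,):
        q=[R@np.array([a*.045,b*.052,z])+o for a,b in((1,1),(1,-1),(-1,-1),(-1,1))]
        s+=list(zip(q,q[1:]+q[:1]))
    return s
def draw(im,segs,box,k,f,cols):
    x0,x1,y0,y1=box;c=cv2.resize(im['pixels'][y0:y1,x0:x1],None,fx=k,fy=k,interpolation=cv2.INTER_CUBIC)
    for ss,col in zip(segs,cols):
        for a,b in ss:
            pa,pb=[tuple(np.round(((proj(im,q)-[x0,y0]+.5)*k)).astype(int).tolist()) for q in(a,b)];cv2.line(c,pa,pb,col,1)
    return c
E
python3 - <<'E'
from fit import *
np.set_printoptions(precision=4,suppress=True)
im=shot('top');sc=shot('scene')
# tray: silhouette fit in both pictures
from scipy.optimize import minimize
def rect_loss(p):
    e=0
    for i,m in((im,mt),(sc,ms)):
        R=Ro.from_euler('z',p[2]).as_matrix()
        q=[R@np.array([a*.045,b*.052,z])+[p[0],p[1],0] for a in(1,-1) for b in(1,-1) for z in(.008,.034)]
        h=cv2.convexHull(np.array([proj(i,w) for w in q],np.float32))
        k=np.zeros((480*4,640*4),np.uint8);cv2.fillConvexPoly(k,np.round(h*4).astype(np.int32),1)
        e+=np.mean((cv2.resize(k.astype(np.float32),(640,480),interpolation=cv2.INTER_AREA)-m)**2)*1e4
    return e
mt=ctrl.silhouettes('tray',im)[0]['region'].astype(float);ms=ctrl.silhouettes('tray',sc)[0]['region'].astype(float)
p0=np.r_[at_z(im,(361.5,276),.034)[:2],.06]
r=minimize(rect_loss,p0,method='Nelder-Mead',options=dict(initial_simplex=[p0,p0+[.01,0,0],p0+[0,.01,0],p0+[0,0,.06]],maxiter=70));print('tray',p0,r.x,r.fun)
tr=r.x
# stand: cap circle and plate ends
a=at_z(im,((232)/2+220,(279)/2+100),.032);b=at_z(im,(331/2+220,270/2+100),.032)
d=a-b;th=np.arctan2(-d[0],d[1]);print('plate',a,b,np.linalg.norm(d),th)
g=[at_z(im,(x/2+220,y/2+100),.145) for x,y in((350,264),(401,258))];e=g[0]-g[1];print('grip',g,np.linalg.norm(e),np.arctan2(-e[0],e[1]))
cap=tri(im,(288/2+220,232/2+100),sc,(424/3+200,125/3+160));print('cap',cap)
mid=(a+b)/2;st=[mid[0]+.025*np.cos(th),mid[1]+.025*np.sin(th),th];print('stand',st)
c=draw(im,[wire_stand(st),wire_tray(tr)],(320,430,180,310),4,'',[(0,0,255),(0,160,0)])
c2=draw(sc,[wire_stand(st),wire_tray(tr)],(300,400,180,310),4,'',[(0,0,255),(0,160,0)])
cv2.imwrite('pics/o1.png',np.hstack([c,c2])[:, :800])
E
```

```text
tray [ 0.5244 -0.2321  0.06  ] [ 0.5235 -0.233   0.0832] 6.4734141031901045
plate [ 0.5997 -0.1827  0.032 ] [ 0.607  -0.2835  0.032 ] 0.10111250090743182 0.07248885114507313
grip [array([ 0.5954, -0.2866,  0.145 ]), array([ 0.6   , -0.3333,  0.145 ])] 0.04696004701819847 0.0992746262517411
cap [ 0.6235 -0.2309  0.1551]
stand [np.float64(0.6282651803230798), np.float64(-0.23131046621255727), np.float64(0.07248885114507313)]
```

View pics/o1.png

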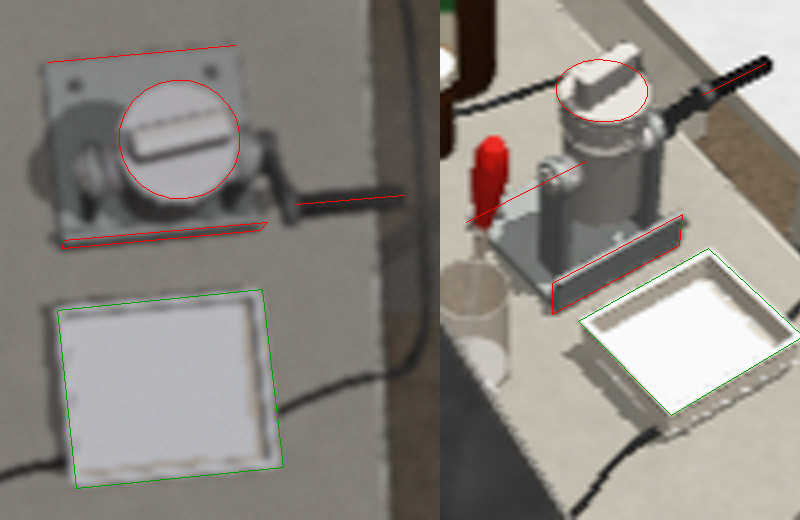

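Overlay fits well (stand 0.627, -0.231, yaw 0.073; tray about 33 mm from the plate; the lid bar ~0.09 rad past the stand's axis, as described). Now I go behind the tray.

```bash
cat > plan.py <<'E'
from h import *
import sys
S=np.array([.627,-.231,.073])
def stand2w(x,y): c,s=np.cos(S[2]),np.sin(S[2]); return np.array([S[0]+c*x-s*y,S[1]+s*x+c*y])
def rel(x,y,ztip,psi,base=None):
    """stand-frame fingertip target, tool-x yaw psi in stand frame -> units from current or given pose"""
    s=ctrl.get_state();R=Ro.from_rotvec(s['tool_rot']).as_matrix();w=stand2w(x,y)
    d=R.T@(np.r_[w,ztip+ctrl.finger_overhang]-s['position'])/.2
    a=np.arctan2(R[1,0],R[0,0]);y=((a-(psi+S[2])+np.pi/2)%np.pi-np.pi/2)/np.pi
    return np.round(d,3),round(y,4)
def now():
    s=ctrl.get_state();R=Ro.from_rotvec(s['tool_rot']).as_matrix();c,n=np.cos(S[2]),np.sin(S[2]);d=s['position'][:2]-S[:2]
    print('t',round(s['time'],2),'stand xy',np.round([c*d[0]+n*d[1],-n*d[0]+c*d[1]],4),'tip z',round(s['position'][2]-ctrl.finger_overhang,4),'psi',round(np.arctan2(R[1,0],R[0,0])-S[2],4),'F',np.round(s['ft_force'],1),'w',round(s['grip_width'],3),'j7',np.round(s['joint_positions'],2))
if __name__=='__main__':
    now()
    for a in sys.argv[1:]: print(a,*rel(*map(float,a.split(','))))
E
python3 plan.py -.185,.0056,.07,0 -.185,.0056,.015,0
```

```text
t 1.0 stand xy [-0.429  -0.3486] tip z 0.2226 psi 0.2798 F [ 0.1 -0.2 -0.9] w 1.001 j7 [ 1.23  0.32 -0.07  1.45  0.02  1.37 -0.06]
-.185,.0056,.07,0 [ 1.662 -1.365  0.763] 0.0891
-.185,.0056,.015,0 [ 1.662 -1.365  1.038] 0.0891
```

```bash
python3 -m jog '{"translation":[[1,-0.82,0],[1,-0.82,0],[1,-0.82,0],[1,-0.82,0],[1,-0.82,0]],"yaw":[0.089,0.089,0.089,0.089,0.089],"jaw":[0.3,0.3,0.3,0.3,0.3]}' 20; python3 plan.py -.185,.0056,.07,0 -.185,.0056,.015,0
```

```text
time: 1.62
position: [0.3588, -0.3823, 0.4054]
tool_rot: [-3.139, -0.129, -0.003]
ft_force: [0.3, -0.7, 0.2]
grip_width: 0.703
grip_force: 0.0
t 1.62 stand xy [-0.2785 -0.1314] tip z 0.2232 psi 0.0088 F [ 0.3 -0.7  0.2] w 0.703 j7 [ 0.96  0.06 -0.2   1.75  0.01  1.33 -0.73]
-.185,.0056,.07,0 [ 0.472 -0.68   0.767] 0.0028
-.185,.0056,.015,0 [ 0.472 -0.68   1.042] 0.0028
```

```bash
python3 -m jog '{"translation":[[0.3,-0.43,0.2],[0.47,-0.66,0.45],[0.47,-0.66,0.75],[0.47,-0.66,0.9],[0.47,-0.66,0.9]],"yaw":[0.003,0.003,0.003,0.003,0.003],"jaw":[0.3,0.3,0.3,0.3,0.3]}'; python3 plan.py -.185,.0056,.015,0 -.12,.0056,.015,0
```

```text
time: 2.25
position: [0.4382, -0.2471, 0.2212]
tool_rot: [-3.135, -0.103, 0.01]
ft_force: [0.2, -0.4, 0.1]
grip_width: 0.7
grip_force: 0.0
t 2.25 stand xy [-0.1895 -0.0023] tip z 0.039 psi -0.0073 F [ 0.2 -0.4  0.1] w 0.7 j7 [ 0.78  0.21 -0.34  2.    0.08  0.96 -1.11]
-.185,.0056,.015,0 [ 0.023 -0.039  0.12 ] -0.0023
-.12,.0056,.015,0 [ 0.348 -0.041  0.118] -0.0023
```

```bash
python3 -m jog '{"translation":[[0.02,-0.039,0.12],[0.02,-0.039,0.12],[0.06,-0.039,0.12],[0.11,-0.039,0.12],[0.16,-0.039,0.12],[0.21,-0.04,0.12],[0.26,-0.04,0.12],[0.3,-0.04,0.12]],"yaw":[-0.002,-0.002,-0.002,-0.002,-0.002,-0.002,-0.002,-0.002],"jaw":[0.3,0.3,0.3,0.3,0.3,0.3,0.3,0.3]}'; python3 plan.py -.1245,.0056,.015,0;python3 - <<'E'
from fit import *
c=[draw(shot(n),[wire_stand([.627,-.231,.073])],b,4,'',[(0,0,255)]) for n,b in(('top',(330,430,190,310)),('scene',(300,395,190,310)))]
cv2.imwrite('pics/o2.png',np.hstack(c))
E
```

```text
time: 3.25
position: [0.4997, -0.2365, 0.2006]
tool_rot: [-3.14, -0.11, 0.001]
ft_force: [-2.4, 0.1, 1.3]
grip_width: 0.701
grip_force: 1.0
t 3.25 stand xy [-0.1274  0.0038] tip z 0.0184 psi -0.0026 F [-2.4  0.1  1.3] w 0.701 j7 [ 0.7   0.33 -0.35  1.9   0.14  0.94 -1.22]
-.1245,.0056,.015,0 [ 0.014 -0.009  0.017] -0.0008
```

View pics/o2.png

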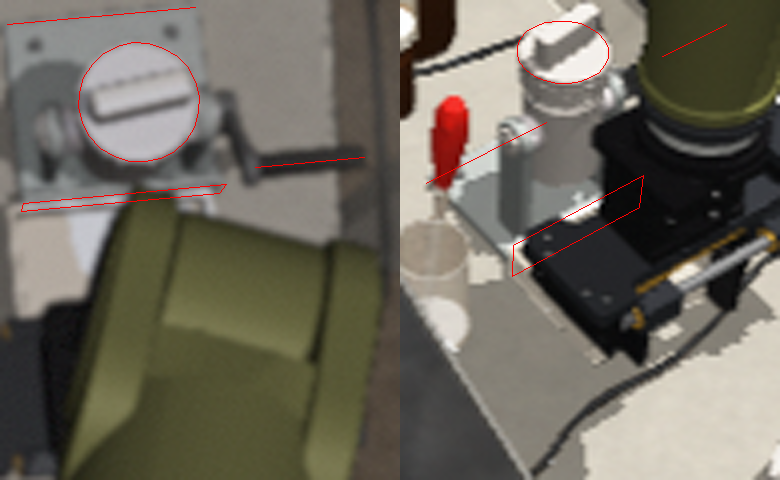

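The tray now follows the gripper and is nearly at the plate. I push on until the force rises.

```bash
python3 -m jog '{"translation":[[0.012,0,0],[0.022,0,0],[0.03,0,0],[0.03,0,0]],"yaw":[0,0,0,0],"jaw":[0.3,0.3,0.3,0.3]}'; python3 plan.py
```

```text
time: 3.85
position: [0.5022, -0.2367, 0.2001]
tool_rot: [-3.139, -0.109, 0.014]
ft_force: [-10.7, 0.2, 7.1]
grip_width: 0.703
grip_force: 5.5
t 3.85 stand xy [-0.1249  0.0034] tip z 0.0179 psi -0.0038 F [-10.7   0.2   7.1] w 0.703 j7 [ 0.7   0.34 -0.35  1.89  0.14  0.95 -1.22]
```

Flush, and the position matches the expected 0.1245. Back off, lift, go to the lid.

```bash
python3 -m jog '{"translation":[[-0.1,0,0],[-0.12,0,-0.2],[-0.12,0,-0.5],[-0.12,0,-0.8],[-0.1,0,-0.97],[-0.1,0,-0.97],[-0.1,0,-0.97],[-0.1,0,-0.97]],"yaw":[0,0,0,-0.06,-0.12,-0.18,-0.24,-0.3],"jaw":[0.5,0.5,0.5,0.5,0.5,0.5,0.5,0.5]}'; python3 plan.py 0,0,.2,1.66 0,0,.153,1.66
python3 - <<'E'
from fit import *
# bar edges for lid yaw, tray flush check
im=shot('top','t2.png');sc=shot('scene','s2.png')
c=[draw(i,[wire_stand([.627,-.231,.073])],b,4,'',[(0,0,255)]) for i,b in((im,(330,425,190,310)),(sc,(300,395,170,290)))]
cv2.imwrite('pics/o3.png',np.hstack(c))
E
```

```text
time: 4.85
position: [0.4854, -0.2374, 0.395]
tool_rot: [2.745, 1.525, 0.002]
ft_force: [-0.3, -1.1, 0.3]
grip_width: 0.497
grip_force: 0.0
t 4.85 stand xy [-0.1417  0.004 ] tip z 0.2128 psi 0.9409 F [-0.3 -1.1  0.3] w 0.497 j7 [ 0.81  0.12 -0.43  1.73  0.05  1.31 -0.19]
0,0,.2,1.66 [0.401 0.584 0.065] -0.2289
0,0,.153,1.66 [0.401 0.584 0.3  ] -0.2289
```

View pics/o3.png

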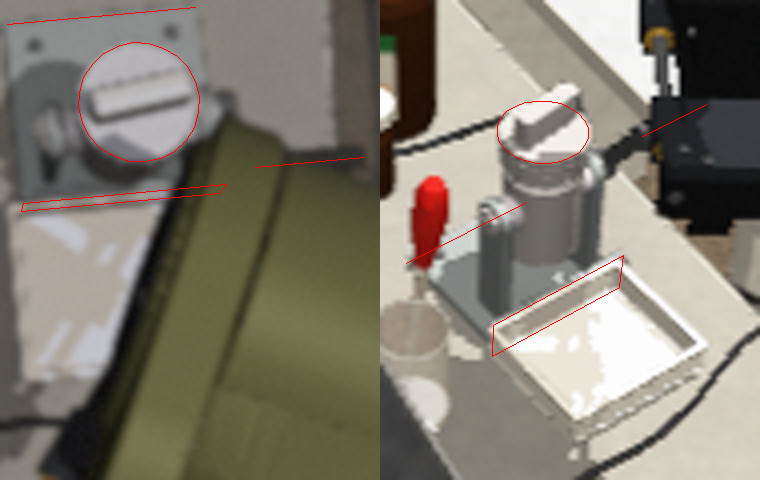

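The tray lies flush along the plate. The lid sits on the jar at the predicted circle, so I go over it.

```bash
python3 -m jog '{"translation":[[0.2,0.3,0],[0.4,0.584,0.03],[0.4,0.584,0.06],[0.4,0.584,0.06],[0.4,0.584,0.06],[0.4,0.584,0.06]],"yaw":[-0.06,-0.12,-0.18,-0.229,-0.229,-0.229],"jaw":[0.5,0.5,0.5,0.5,0.5,0.5]}'; python3 plan.py 0,0,.153,1.66
```

```text
time: 5.7
position: [0.6264, -0.2325, 0.383]
tool_rot: [2.046, 2.383, 0.0]
ft_force: [0.2, 0.0, -0.0]
grip_width: 0.498
grip_force: 0.0
t 5.7 stand xy [-0.0007 -0.0014] tip z 0.2008 psi 1.6494 F [ 0.2  0.  -0. ] w 0.498 j7 [ 0.72  0.42 -0.54  1.42  0.22  1.36  0.32]
0,0,.153,1.66 [0.007 0.004 0.239] -0.0034
```

```bash
python3 -m jog '{"translation":[[0.007,0.004,0.12],[0.007,0.004,0.22],[0.007,0.004,0.232],[0.007,0.004,0.232],[0.007,0.004,0.232],[0.007,0.004,0.232],[0.007,0.004,0.232]],"yaw":[-0.003,-0.003,-0.003,-0.003,-0.003,-0.003,-0.003],"jaw":[0.5,0.5,0.5,1,1,1,1]}' 30; python3 plan.py 0,0,.154,1.66
```

```text
time: 6.58
position: [0.6272, -0.2309, 0.3368]
tool_rot: [2.03, 2.397, -0.0]
ft_force: [0.4, -0.7, 2.0]
grip_width: 0.159
grip_force: 29.9
t 6.58 stand xy [0.0002 0.0001] tip z 0.1546 psi 1.6633 F [ 0.4 -0.7  2. ] w 0.159 j7 [ 0.72  0.45 -0.54  1.47  0.24  1.28  0.32]
0,0,.154,1.66 [-0.001 -0.001  0.003] 0.001
```

```bash
python3 -m jog '{"translation":[[0,0,0],[0,0,0],[0,0,0],[0,0,0],[0,0,0],[0,0,0],[0,0,0],[0,0,0]],"yaw":[-0.05,-0.1,-0.15,-0.2,-0.25,-0.3,-0.35,-0.36],"jaw":[1,1,1,1,1,1,1,1]}' 30; python3 plan.py
```

```text
time: 7.58
position: [0.6271, -0.2309, 0.3368]
tool_rot: [0.43, 3.112, 0.0]
ft_force: [-1.0, 0.6, 2.9]
grip_width: 0.158
grip_force: 29.9
t 7.58 stand xy [0.0001 0.0001] tip z 0.1546 psi 2.7942 F [-1.   0.6  2.9] w 0.158 j7 [ 0.85  0.5  -0.74  1.47  0.34  1.31  1.38]
```

```bash
python3 -m jog '{"translation":[[0,0,-0.04],[0,0,-0.08],[0,0,-0.15],[0,0,-0.25],[0,0,-0.3],[0,0,-0.3]],"yaw":[0,0,0,0,0,0],"jaw":[1,1,1,1,1,1]}' 30
python3 - <<'E'
from plan import *
now();im=shot('scene','s3.png');shot('top','t3.png')
R=Ro.from_rotvec(ctrl.get_state()['tool_rot']).as_matrix();p=ctrl.get_state()['position']
print(R.T@(np.array([.65,-.005,p[2]])-p)/.2)
cv2.imwrite('pics/o4.png',cv2.resize(im['pixels'][150:300,230:400],None,fx=4,fy=4))
E
```

```text
time: 8.32
position: [0.6274, -0.2307, 0.3979]
tool_rot: [0.429, 3.11, -0.001]
ft_force: [0.1, -0.2, -1.9]
grip_width: 0.158
grip_force: 29.9
t 8.32 stand xy [0.0005 0.0002] tip z 0.2157 psi 2.7943 F [ 0.1 -0.2 -1.9] w 0.158 j7 [ 0.85  0.46 -0.75  1.39  0.31  1.41  1.4 ]
[ 1.95258674e-01  1.11826304e+00 -1.93781120e-04]
```

View pics/o4.png

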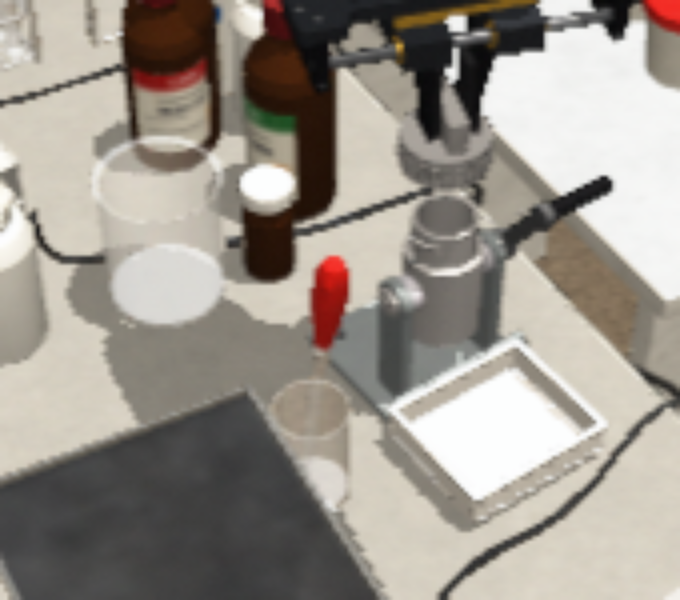

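The jar is open, the lid is in the gripper and the tray is flush (rim corner at crop (390,410) touching the foot). Before setting the lid down I check the clear area with an overlay of the gripper body's footprint.

Run:
```python
from fit import *
def rect(cx,cy,psi,z,hx=.0375,hy=.095):
    R=Ro.from_euler('z',psi).as_matrix();q=[R@np.array([a*hx,b*hy,0])+[cx,cy,z] for a,b in((1,1),(1,-1),(-1,-1),(-1,1))];return list(zip(q,q[1:]+q[:1]))
A=rect(.65,-.01,2.87,.096);B=rect(.65,-.01,2.87,0.0,.0275,.0275);C=rect(.65,-.005,0,0,.02,.035)
a=draw(shot('top'),[A,B,C],(190,350,100,270),3,'',[(0,0,255),(0,160,0),(255,0,0)])
b=draw(shot('scene'),[A,B,C],(160,346,150,320),3,'',[(0,0,255),(0,160,0),(255,0,0)])
h=min(a.shape[0],b.shape[0]);o=np.hstack([a[:h],b[:h]]);print(o.shape);cv2.imwrite('pics/o5.png',cv2.resize(o,None,fx=.76,fy=.76) if o.shape[1]>800 else o)
```

```text
(510, 1038, 3)
```

View pics/o5.png

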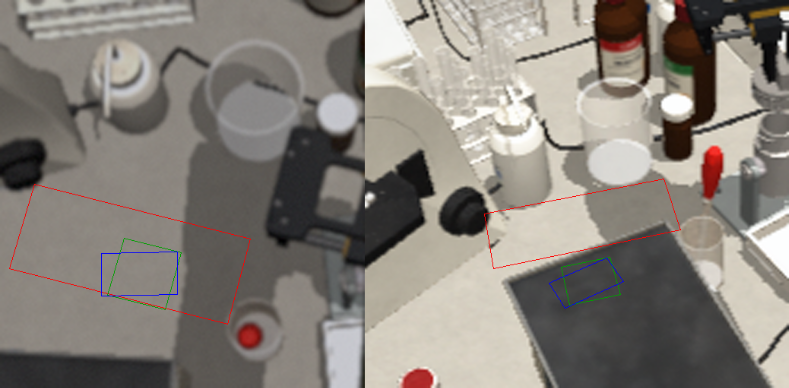

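Run:
```python
from plan import *
a=shot('top');b=shot('scene')
for n,p,q in(('knob',(198.8,172.4),(203.9,242)),('boxcorner',(265.4,257),(292.5,248.7)),('pip',(299.6,247),(312.6,217.5))):print(n,tri(a,p,b,q).round(3))
s=ctrl.get_state();R=Ro.from_rotvec(s['tool_rot']).as_matrix();p=s['position'];print((R.T@(np.array([.635,-.008,p[2]])-p)/.2).round(3),s['time'])
```

```text
knob [0.729 0.084 0.091]
boxcorner [ 0.551 -0.055  0.16 ]
pip [ 0.562 -0.116  0.212]
[0.263 1.084 0.   ] 8.625
```

Estimates: knob (0.729, 0.084, 0.09), box corner (0.551, -0.055, 0.16) and pipette bulb around (0.56–0.59, -0.116). Setting the lid down at (0.638, -0.008) leaves the body about 25 mm clear all round.

```bash
python3 -m jog '{"translation":[[0.06,0.25,0],[0.12,0.5,0],[0.19,0.75,0],[0.25,1,0],[0.25,1,0],[0.25,1,0]],"yaw":[0,0,0,0,0,0],"jaw":[1,1,1,1,1,1]}' 30 && python3 -m jog '{"translation":[[0,0.088,0.1],[0,0.088,0.35],[0,0.088,0.6],[0,0.088,0.8],[0,0.088,0.9],[0,0.088,0.925],[0,0.088,0.925]],"yaw":[0,0,0,0,0,0,0],"jaw":[1,1,1,1,1,1,1]}'; python3 plan.py
```

```text
time: 9.38
position: [0.6331, -0.025, 0.396]
tool_rot: [-0.429, -3.112, 0.002]
ft_force: [-0.5, -0.6, -2.1]
grip_width: 0.157
grip_force: 29.9
time: 10.25
position: [0.6386, -0.0081, 0.2125]
tool_rot: [0.43, 3.11, 0.0]
ft_force: [-0.3, 0.4, 0.9]
grip_width: 0.156
grip_force: 29.9
t 10.25 stand xy [0.0278 0.2214] tip z 0.0303 psi 2.7938 F [-0.3  0.4  0.9] w 0.156 j7 [ 0.55  0.57 -0.75  1.66  0.43  1.08  0.96]
```

```bash
python3 -m jog '{"translation":[[0,0,0.008],[0,0,0.015],[0,0,0.015]],"yaw":[0,0,0],"jaw":[1,1,1]}'; python3 plan.py
```

```text
time: 10.62
position: [0.6383, -0.0078, 0.2091]
tool_rot: [0.429, 3.111, -0.0]
ft_force: [-0.2, 0.2, 1.5]
grip_width: 0.161
grip_force: 29.9
t 10.62 stand xy [0.0275 0.2218] tip z 0.0269 psi 2.7944 F [-0.2  0.2  1.5] w 0.161 j7 [ 0.55  0.58 -0.75  1.66  0.44  1.08  0.96]
```

```bash
python3 -m jog '{"translation":[[0,0,0],[0,0,0],[0,0,-0.1],[0,0,-0.4],[0,0,-0.7],[0,0,-0.97],[0,0,-0.97]],"yaw":[0,0,0,0,0,0,0],"jaw":[0.55,0.55,0.55,0.55,0.55,0.55,0.55]}'; python3 plan.py -.034,-.075,.17,1.57 -.036,-.075,.153,1.57
```

```text
time: 11.5
position: [0.6389, -0.0065, 0.4095]
tool_rot: [0.427, 3.101, 0.002]
ft_force: [-0.1, 0.2, -0.4]
grip_width: 0.449
grip_force: 0.0
t 11.5 stand xy [0.0282 0.223 ] tip z 0.2273 psi 2.7948 F [-0.1  0.2 -0.4] w 0.449 j7 [ 0.6   0.4  -0.84  1.46  0.3   1.4   1.06]
-.034,-.075,.17,1.57 [-0.211 -1.508  0.285] 0.3899
-.036,-.075,.153,1.57 [-0.201 -1.511  0.37 ] 0.3899
```

```bash
python3 -m jog '{"translation":[[-0.03,-0.25,0],[-0.06,-0.5,0],[-0.1,-0.75,0],[-0.15,-1,0],[-0.2,-1,0],[-0.2,-1,0],[-0.2,-1,0],[-0.2,-1,0]],"yaw":[0,0.05,0.1,0.15,0.2,0.25,0.3,0.35],"jaw":[1,1,1,1,1,1,1,1]}'; python3 plan.py -.034,-.082,.165,1.571
```

```text
time: 12.5
position: [0.622, -0.211, 0.402]
tool_rot: [-1.997, -2.424, 0.0]
ft_force: [-0.6, -0.7, -0.2]
grip_width: 0.007
grip_force: 0.0
t 12.5 stand xy [-0.0035  0.0203] tip z 0.2198 psi 1.69 F [-0.6 -0.7 -0.2] w 0.007 j7 [ 0.72  0.39 -0.58  1.42  0.22  1.39  0.33]
-.034,-.082,.165,1.571 [-0.49  -0.212  0.274] 0.0379
```

```bash
python3 -m jog '{"translation":[[-0.25,-0.1,0],[-0.49,-0.21,0.05],[-0.49,-0.21,0.2],[-0.49,-0.21,0.27],[-0.49,-0.21,0.27]],"yaw":[0.038,0.038,0.038,0.038,0.038],"jaw":[1,1,1,1,1]}'; python3 plan.py -.034,-.082,.151,1.571 -.0537,-.082,.1229,1.571 -.06,-.082,.0998,1.571 -.0516,-.082,.0714,1.571 -.0402,-.082,.0575,1.571 -.0306,-.082,.0504,1.571
```

```text
time: 13.12
position: [0.6003, -0.3141, 0.3471]
tool_rot: [-2.129, -2.306, 0.0]
ft_force: [0.6, -0.2, -0.5]
grip_width: 0.005
grip_force: 0.0
t 13.12 stand xy [-0.0327 -0.0809] tip z 0.1649 psi 1.5775 F [ 0.6 -0.2 -0.5] w 0.005 j7 [ 0.82  0.46 -0.52  1.43  0.23  1.31  0.37]
-.034,-.082,.151,1.571 [-0.005 -0.006  0.07 ] 0.0021
-.0537,-.082,.1229,1.571 [-0.005 -0.105  0.21 ] 0.0021
-.06,-.082,.0998,1.571 [-0.005 -0.136  0.326] 0.0021
-.0516,-.082,.0714,1.571 [-0.006 -0.094  0.468] 0.0021
-.0402,-.082,.0575,1.571 [-0.006 -0.036  0.537] 0.0021
-.0306,-.082,.0504,1.571 [-0.007  0.012  0.573] 0.0021
```

```bash
python3 -m jog '{"translation":[[-0.005,-0.006,0.07],[-0.005,-0.06,0.13],[-0.005,-0.105,0.21],[-0.005,-0.125,0.27],[-0.005,-0.136,0.326],[-0.005,-0.125,0.4],[-0.005,-0.094,0.468],[-0.005,-0.094,0.468]],"yaw":[0.002,0.002,0.002,0.002,0.002,0.002,0.002,0.002],"jaw":[1,1,1,1,1,1,1,1]}'; python3 plan.py -.0402,-.082,.0575,1.571 -.0306,-.082,.0504,1.571
```

```text
time: 14.12
position: [0.5815, -0.3182, 0.255]
tool_rot: [2.14, 2.299, -0.002]
ft_force: [-3.0, -1.3, 4.2]
grip_width: 0.004
grip_force: 2.1
t 14.12 stand xy [-0.0518 -0.0837] tip z 0.0728 psi 1.5695 F [-3.  -1.3  4.2] w 0.004 j7 [ 0.84  0.5  -0.5   1.57  0.26  1.14  0.36]
-.0402,-.082,.0575,1.571 [0.009 0.058 0.077] -0.0005
-.0306,-.082,.0504,1.571 [0.009 0.106 0.112] -0.0005
```

```bash
python3 -m jog '{"translation":[[0.005,0.03,0.04],[0.005,0.058,0.072],[0.008,0.085,0.095],[0.008,0.108,0.112],[0.008,0.11,0.114],[0.008,0.11,0.114],[0.008,0.11,0.114]],"yaw":[0,0,0,0,0,0,0],"jaw":[1,1,1,1,1,1,1]}'; python3 plan.py -.0306,-.082,.0504,1.571
```

```text
time: 15.0
position: [0.6031, -0.3157, 0.2335]
tool_rot: [2.141, 2.298, -0.003]
ft_force: [-3.4, -1.8, 5.1]
grip_width: 0.003
grip_force: 2.6
t 15.0 stand xy [-0.03   -0.0827] tip z 0.0513 psi 1.5685 F [-3.4 -1.8  5.1] w 0.003 j7 [ 0.8   0.56 -0.49  1.54  0.28  1.12  0.33]
-.0306,-.082,.0504,1.571 [ 0.003 -0.003  0.004] -0.0008
```

```bash
python3 -m jog '{"translation":[[0.003,0.006,0.007],[0.003,0.01,0.012],[0.003,0.01,0.012],[0.003,0.01,0.012],[0.003,0.01,0.012],[0.003,0.01,0.012],[0.003,0.01,0.012],[0.003,0.01,0.012]],"yaw":[0,0,0,0,0,0,0,0],"jaw":[1,1,1,1,1,1,1,1]}'
python3 - <<'E'
from plan import *
now();im=shot('scene');a=cv2.resize(im['pixels'][190:290,300:400],None,fx=4,fy=4);b=cv2.resize(shot('top')['pixels'][200:300,330:430],None,fx=4,fy=4)
cv2.imwrite('pics/o6.png',np.hstack([a,b]))
E
```

```text
time: 16.0
position: [0.6054, -0.3152, 0.2317]
tool_rot: [2.14, 2.296, -0.002]
ft_force: [-3.2, -1.8, 6.8]
grip_width: 0.007
grip_force: 3.3
t 16.0 stand xy [-0.0277 -0.0824] tip z 0.0495 psi 1.5684 F [-3.2 -1.8  6.8] w 0.007 j7 [ 0.8   0.56 -0.48  1.53  0.28  1.12  0.32]
```

View pics/o6.png

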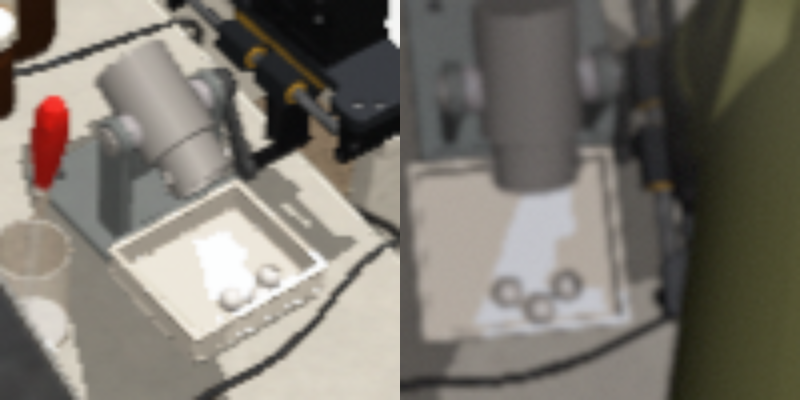

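All three balls lie in the tray (top crop (508,290), (540,305), (567,284)). Now let the crank back along its arc.

```bash
python3 -m jog '{"translation":[[0,-0.07,-0.06],[0,-0.12,-0.12],[0,-0.15,-0.19],[0,-0.16,-0.26],[0,-0.15,-0.32],[0,-0.13,-0.38],[0,-0.08,-0.46],[0,-0.03,-0.54]],"yaw":[0,0,0,0,0,0,0,0],"jaw":[1,1,1,1,1,1,1,1]}' && python3 -m jog '{"translation":[[0,0,-0.1],[0,0,-0.3],[0.1,0.05,-0.35],[0.3,0.1,-0.35]],"yaw":[0,0,0,0],"jaw":[0.55,0.55,0.55,0.55]}'
python3 - <<'E'
from plan import *
now();s=ctrl.get_state();R=Ro.from_rotvec(s['tool_rot']).as_matrix();p=s['position'];print((R.T@(np.array([.6383,-.0078,.2273+.182])-p)/.2).round(3))
E
```

```text
time: 17.1
position: [0.5996, -0.3144, 0.3372]
tool_rot: [-2.139, -2.298, 0.001]
ft_force: [-0.1, 0.6, -0.4]
grip_width: 0.001
grip_force: 0.0
time: 17.6
position: [0.6151, -0.2538, 0.4082]
tool_rot: [2.144, 2.295, -0.0]
ft_force: [0.1, 0.3, -0.1]
grip_width: 0.37
grip_force: 0.0
t 17.6 stand xy [-0.0136 -0.0218] tip z 0.226 psi 1.5657 F [ 0.1  0.3 -0.1] w 0.37 j7 [ 0.76  0.4  -0.55  1.39  0.21  1.41  0.28]
[ 1.219  0.199 -0.006]
```

```bash
python3 -m jog '{"translation":[[0.25,0.05,0],[0.5,0.09,0],[0.75,0.14,0],[1,0.19,0],[1,0.19,0],[1,0.19,0],[1,0.19,0],[1,0.19,0]],"yaw":[-0.05,-0.1,-0.15,-0.2,-0.25,-0.3,-0.35,-0.39],"jaw":[0.55,0.55,0.55,0.55,0.55,0.55,0.55,0.55]}'
python3 - <<'E'
from plan import *
now();s=ctrl.get_state();R=Ro.from_rotvec(s['tool_rot']).as_matrix();p=s['position'];print((R.T@(np.array([.6383,-.0078,.027+.182])-p)/.2).round(3))
E
```

```text
time: 18.6
position: [0.6383, -0.0497, 0.4068]
tool_rot: [-0.42, -3.112, -0.0]
ft_force: [-0.3, 0.1, 0.4]
grip_width: 0.449
grip_force: 0.0
t 18.6 stand xy [0.0245 0.18  ] tip z 0.2246 psi 2.8003 F [-0.3  0.1  0.4] w 0.449 j7 [ 0.66  0.41 -0.83  1.45  0.3   1.41  1.13]
[0.054 0.202 0.989]
```

```bash
python3 -m jog '{"translation":[[0.055,0.2,0.1],[0.055,0.202,0.4],[0.055,0.202,0.7],[0.055,0.202,0.9],[0.055,0.202,0.985],[0.055,0.202,0.985]],"yaw":[0.002,0.002,0.002,0.002,0.002,0.002],"jaw":[0.55,0.55,0.55,0.55,0.55,0.55]}' && python3 -m jog '{"translation":[[0,0,0],[0,0,0],[0,0,0],[0,0,0]],"yaw":[0,0,0,0],"jaw":[1,1,1,1]}' 30; python3 plan.py
```

```text
time: 19.35
position: [0.6387, -0.0085, 0.2099]
tool_rot: [-0.438, -3.109, -0.0]
ft_force: [0.2, 0.4, 0.6]
grip_width: 0.451
grip_force: 0.0
time: 19.85
position: [0.6394, -0.0091, 0.2115]
tool_rot: [0.439, 3.109, -0.0]
ft_force: [-0.7, -0.2, 3.6]
grip_width: 0.155
grip_force: 30.0
t 19.85 stand xy [0.0286 0.2204] tip z 0.0293 psi 2.788 F [-0.7 -0.2  3.6] w 0.155 j7 [ 0.55  0.58 -0.76  1.66  0.44  1.08  0.96]
```

```bash
python3 -m jog '{"translation":[[0,0,-0.1],[0,0,-0.4],[0,0,-0.7],[0,0,-0.97],[0,0,-0.97]],"yaw":[0,0,0,0,0],"jaw":[1,1,1,1,1]}' && python3 -m jog '{"translation":[[-0.06,-0.25,0],[-0.12,-0.5,0],[-0.19,-0.75,0],[-0.25,-1,0],[-0.25,-1,0],[-0.25,-1,0]],"yaw":[0,0,0,0,0,0],"jaw":[1,1,1,1,1,1]}'; python3 plan.py .001,-.0002,.2156,2.794 .001,-.0002,.157,2.794
python3 - <<'E'
from fit import *
c=[cv2.resize(shot(n)['pixels'][b[2]:b[3],b[0]:b[1]],None,fx=4,fy=4) for n,b in(('top',(330,430,190,310)),('scene',(300,400,170,290)))]
cv2.imwrite('pics/o7.png',np.hstack(c))
E
```

```text
time: 20.48
position: [0.6399, -0.008, 0.4112]
tool_rot: [0.437, 3.101, 0.001]
ft_force: [-0.9, 0.2, -1.2]
grip_width: 0.154
grip_force: 30.0
time: 21.22
position: [0.6315, -0.2148, 0.4039]
tool_rot: [-0.439, -3.109, -0.002]
ft_force: [0.7, 1.4, -0.8]
grip_width: 0.157
grip_force: 30.0
t 21.23 stand xy [0.0056 0.0158] tip z 0.2217 psi 2.7881 F [ 0.7  1.4 -0.8] w 0.157 j7 [ 0.84  0.46 -0.77  1.38  0.32  1.43  1.37]
.001,-.0002,.2156,2.794 [-0.006 -0.083  0.03 ] -0.0019
.001,-.0002,.157,2.794 [-0.007 -0.084  0.323] -0.0019
```

View pics/o7.png

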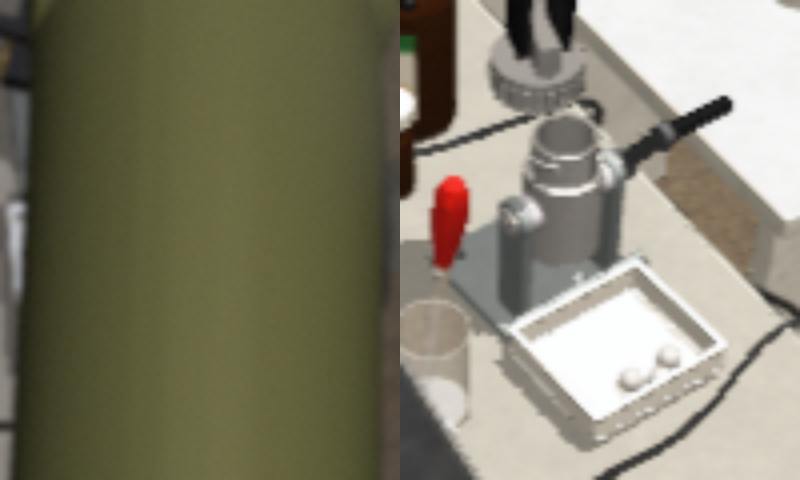

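The jar is upright and empty, the lid is held level and the tray is flush. I centre the lid over the jar and settle.

```bash
python3 -m jog '{"translation":[[-0.006,-0.083,0.02],[-0.006,-0.083,0.03],[-0.006,-0.083,0.03],[-0.006,-0.083,0.03]],"yaw":[-0.002,-0.002,-0.002,-0.002],"jaw":[1,1,1,1]}'; python3 plan.py .001,-.0002,.17,2.794 .001,-.0002,.155,2.794
```

```text
time: 21.82
position: [0.6284, -0.231, 0.3986]
tool_rot: [0.428, 3.112, 0.0]
ft_force: [0.1, -0.4, -1.0]
grip_width: 0.162
grip_force: 30.0
t 21.82 stand xy [ 0.0014 -0.0001] tip z 0.2164 psi 2.795 F [ 0.1 -0.4 -1. ] w 0.162 j7 [ 0.86  0.47 -0.76  1.38  0.32  1.42  1.4 ]
.001,-.0002,.17,2.794 [ 0.002 -0.001  0.232] 0.0003
.001,-.0002,.155,2.794 [ 0.002 -0.001  0.307] 0.0003
```

```bash
python3 -m jog '{"translation":[[0.002,0,0.1],[0.002,0,0.19],[0.002,0,0.22],[0.002,0,0.25],[0.002,0,0.25]],"yaw":[0,0,0,0,0],"jaw":[1,1,1,1,1]}'; python3 plan.py .001,-.0002,.155,2.794
```

```text
time: 22.45
position: [0.6279, -0.2314, 0.3482]
tool_rot: [-0.429, -3.112, -0.0]
ft_force: [-0.9, -0.5, -1.6]
grip_width: 0.159
grip_force: 30.0
t 22.45 stand xy [ 0.0009 -0.0005] tip z 0.166 psi 2.7944 F [-0.9 -0.5 -1.6] w 0.159 j7 [ 0.86  0.5  -0.75  1.45  0.34  1.33  1.38]
.001,-.0002,.155,2.794 [-0.     0.001  0.055] 0.0001
```

On, with no force. Lower until it seats.

```bash
python3 -m jog '{"translation":[[0,0,0.03],[0,0,0.045],[0,0,0.055],[0,0,0.06],[0,0,0.06]],"yaw":[0,0,0,0,0],"jaw":[1,1,1,1,1]}'; python3 plan.py
```

```text
time: 23.08
position: [0.628, -0.2312, 0.339]
tool_rot: [0.429, 3.111, -0.002]
ft_force: [-4.7, 1.3, 9.3]
grip_width: 0.156
grip_force: 30.0
t 23.07 stand xy [ 0.001  -0.0003] tip z 0.1568 psi 2.7943 F [-4.7  1.3  9.3] w 0.156 j7 [ 0.86  0.5  -0.75  1.46  0.35  1.31  1.38]
```

```bash
python3 -m jog '{"translation":[[0.004,0,-0.006],[0.004,0,-0.006],[0.004,0,-0.006],[0.004,0,-0.006],[0.004,0,-0.006],[0.004,0,-0.006],[0.004,0,-0.006],[0.004,0,-0.006]],"yaw":[0,0.05,0.1,0.15,0.2,0.25,0.3,0.33],"jaw":[1,1,1,1,1,1,1,1]}' 50; python3 plan.py 0,0,.1555,1.571; python3 -c "
from h import *;print(ctrl.get_state()['torque'])"
```

```text
time: 24.08
position: [0.6277, -0.2314, 0.3391]
tool_rot: [1.917, 2.484, 0.001]
ft_force: [0.2, -0.7, 3.4]
grip_width: 0.158
grip_force: 50.0
t 24.07 stand xy [ 0.0007 -0.0004] tip z 0.1569 psi 1.7541 F [ 0.2 -0.7  3.4] w 0.158 j7 [ 0.73  0.45 -0.56  1.47  0.25  1.29  0.4 ]
0,0,.1555,1.571 [ 0.003 -0.003  0.007] 0.0583
[-0.19869028 -0.18963286  0.03961682]
```

Forces are low. Now the last degrees, to the stop.

```bash
python3 -m jog '{"translation":[[0,0,0],[0,0,0],[0,0,0],[0,0,0],[0,0,0]],"yaw":[0.02,0.04,0.058,0.065,0.065],"jaw":[1,1,1,1,1]}' 50; python3 plan.py; python3 -c "
from h import *;print(ctrl.get_state()['torque'])"
```

```text
time: 24.7
position: [0.6272, -0.2317, 0.3391]
tool_rot: [2.158, 2.281, -0.001]
ft_force: [-2.3, -1.1, 6.0]
grip_width: 0.153
grip_force: 50.0
t 24.7 stand xy [ 0.0001 -0.0007] tip z 0.1569 psi 1.5532 F [-2.3 -1.1  6. ] w 0.153 j7 [ 0.71  0.45 -0.53  1.47  0.23  1.29  0.21]
[-0.27166195  0.39458525  0.11697202]
```

```bash
python3 -m jog '{"translation":[[0,0,0],[0,0,0],[0,0,0],[0,0,0]],"yaw":[0.008,0.016,0.02,0.02],"jaw":[1,1,1,1]}' 60; python3 plan.py; python3 -c "
from h import *;print(ctrl.get_state()['torque'])"
```

```text
time: 25.2
position: [0.6278, -0.2311, 0.3391]
tool_rot: [2.227, 2.211, 0.002]
ft_force: [0.8, -0.2, 4.8]
grip_width: 0.157
grip_force: 60.0
t 25.2 stand xy [ 0.0008 -0.0002] tip z 0.1569 psi 1.4905 F [ 0.8 -0.2  4.8] w 0.157 j7 [ 0.7   0.44 -0.52  1.47  0.22  1.28  0.15]
[-0.01076961 -0.12332252 -0.14857358]
```

```bash
python3 -m jog '{"translation":[[0,0,0],[0,0,0],[0,0,0]],"yaw":[0.005,0.01,0.01],"jaw":[1,1,1]}' 60; python3 plan.py
python3 - <<'E'
from h import *
for k in range(3):
    im=shot('scene');s=ctrl.get_state();R=Ro.from_rotvec(s['tool_rot']).as_matrix();print(s['torque'].round(2),s['joint_torque'].round(2),np.arctan2(R[1,0],R[0,0])-.073,s['grip_width'])
cv2.imwrite('pics/o8.png',cv2.resize(im['pixels'][170:290,290:400],None,fx=5,fy=5,interpolation=2))
E
```

```text
time: 25.58
position: [0.628, -0.2312, 0.3391]
tool_rot: [2.261, 2.176, 0.003]
ft_force: [2.1, -0.5, 6.3]
grip_width: 0.153
grip_force: 60.0
t 25.57 stand xy [ 0.001  -0.0003] tip z 0.1569 psi 1.4596 F [ 2.1 -0.5  6.3] w 0.153 j7 [ 0.7   0.44 -0.51  1.47  0.22  1.28  0.12]
[-0.14 -0.45  0.02] [ 0.000e+00 -4.757e+01 -5.780e+00 -2.650e+01 -1.800e-01  6.100e-01
 -4.000e-02] 1.459639957565668 0.15663167906143632
[-0.13 -0.42  0.01] [ 1.000e-02 -4.756e+01 -5.780e+00 -2.650e+01 -1.800e-01  6.100e-01
 -3.000e-02] 1.4596701794811828 0.1538858050636789
[-0.2  -0.41  0.05] [ 1.000e-02 -4.756e+01 -5.780e+00 -2.650e+01 -1.800e-01  6.100e-01
 -3.000e-02] 1.4597360554955425 0.15826394651032463
```

View pics/o8.png

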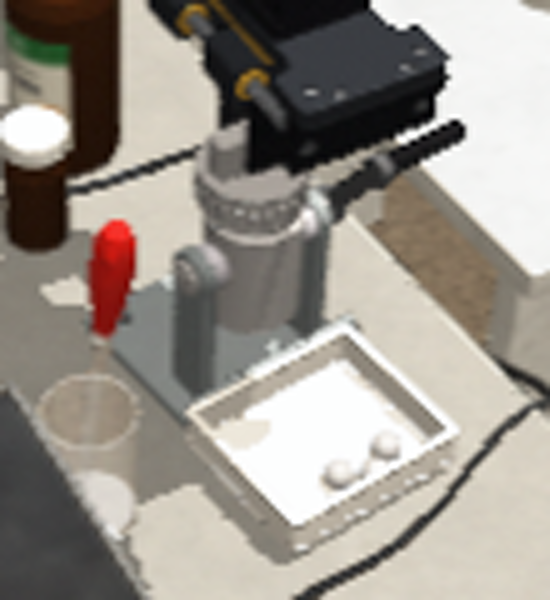

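All three balls are still in the tray and the tray is flush, but the turn ran past the expected stop with no torque. The lid may be sitting on top of its ramps. I compare its height numerically with the pictures from before and after.

Run:
```python
from h import *
a=cv2.imread('pics/s2.png',0).astype(float);b=shot('scene')['pixels'];b=cv2.cvtColor(b,cv2.COLOR_BGR2GRAY).astype(float)
for c in((332,336),(336,340),(340,345),(345,349)):
    print(c);print(a[196:234,c[0]:c[1]].mean(1).astype(int));print(b[196:234,c[0]:c[1]].mean(1).astype(int))
# expected row of lid lower edge near side for origin z .128 and .1304; also jar shoulder
im=ctrl.get_image('scene')
v=np.array([.627+.0517,-.231-.2454]);v/=np.linalg.norm(v)
for z in(.128,.1304,.150,.1524):
    q=np.r_[np.array([.627,-.231])-.0275*v,z];print(z,proj(im,q))
```

```text
(332, 336)
[219 226 229 215 174 152 140 138 110 121 132 150 173 101  99 104  93  97
 100 106 127 105  94 118 145 167 170 163 159 127 105  91  89  88  89  89
  89  89]
[175 163 154 130  97  96  95  97 100 118 150 157 133 111 101 101  97  97
 109 112 129 106  95 119 147 169 167 153 143 122 101  89  90  90  90  90
  90  90]
(336, 340)
[239 239 240 234 196 120 112 110 110 118 151 191 231 219 130 110 109 104
 103 104 120 171 146 101 102 101 102 103 105 104 101 102 103 102 103 103
 103 104]
[140 140 126  95  84  83  79  80  94 134 164 164 164 155 113 109 130 106
 102 106 120 173 148 103 103 103 104 105 106 105 103 104 104 104 105 105
 105 106]
(340, 345)
[232 199 162 129 115 114 123 149 196 219 238 235 162 161 145 106 113 106
 112 106 114 159 170 104 106 105 106 105 105 104 104 104 103 103 103 103
 103 103]
[ 10  10  10  10  10  10  12  32 101 160 163 163 165 162 127 109 123 122
 101 104 113 167 175 108 110 110 110 110 109 107 107 107 107 108 107 110
 109 110]
(345, 349)
[123 115 113 123 152 187 235 238 238 237 238 235 162 143 107 110  94 102
 106 128 143 140 100 100  99  99  98  97  98  96  95  96  95  95  94  94
  97  89]
[ 15   9  11   9  10  10  21  66 116 143 163 164 155 133 114 118  99  98
 108 145 158 147 113 107 106 109 109 110 113 112 111 112 112 112 113 113
 111 107]
0.128 [339.30890095 216.91876636]
0.1304 [339.34591189 216.20072826]
0.15 [339.65261536 210.25074042]
0.1524 [339.69072442 209.51146632]
```

The lower-edge and cap-edge rows match the original to within about 0.5 mm, so the lid is fully down. I release it and measure the bar's real angle from the top camera.

```bash
python3 -m jog '{"translation":[[0,0,0],[0,0,0],[0,0,-0.1],[0,0,-0.25],[0,-0.3,-0.25],[0,-0.6,-0.25],[0,-0.8,-0.25],[0,-0.8,-0.25]],"yaw":[0,0,0,0,0,0,0,0],"jaw":[0.5,0.5,0.5,0.5,0.5,0.5,0.5,0.5]}'; python3 plan.py
python3 - <<'E'
from h import *
a=cv2.imread('pics/t2.png',0);im=shot('top','t8.png');b=cv2.cvtColor(im['pixels'],cv2.COLOR_BGR2GRAY)
print(proj(im,[.627,-.231,.174]))
for g in(a,b):
    for r in g[203:232,348:381]: print(' '.join('%2d'%(v//4) for v in r))
    print()
E
```

```text
time: 26.82
position: [0.4651, -0.2253, 0.3892]
tool_rot: [2.266, 2.174, -0.003]
ft_force: [0.9, -0.7, 0.6]
grip_width: 0.498
grip_force: 0.0
t 26.82 stand xy [-0.1611  0.0175] tip z 0.207 psi 1.4564 F [ 0.9 -0.7  0.6] w 0.498 j7 [ 0.9   0.07 -0.52  1.78  0.04  1.29  0.33]
[365.27918553 212.3679519 ]
35 35 35 35 35 35 35 38 41 43 44 45 44 45 45 45 45 45 45 45 44 44 44 42 40 37 36 35 35 35 35 33 31
34 35 35 35 35 36 38 41 44 45 45 45 45 45 45 44 44 45 45 44 45 44 45 44 43 41 38 36 35 35 35 34 31
30 32 33 34 36 39 42 44 45 45 45 45 45 45 44 45 45 44 44 45 44 44 44 45 44 43 41 39 36 35 35 34 32
25 27 28 31 37 42 45 45 45 45 45 45 45 45 45 44 45 45 45 44 44 45 45 44 43 42 42 39 36 34 34 35 33
23 23 25 32 40 44 45 45 45 44 44 45 45 44 44 45 44 45 44 43 42 42 42 40 39 39 40 39 36 33 34 35 33
22 23 28 36 42 45 45 45 45 44 45 45 45 45 44 43 42 42 41 38 36 37 39 39 39 40 42 42 39 35 34 35 35
23 24 31 40 44 45 45 44 45 45 43 42 42 42 41 38 37 38 39 37 38 39 41 42 42 44 44 44 41 37 35 34 34
23 26 34 42 45 45 44 42 42 42 40 36 37 38 39 38 38 40 42 42 42 44 44 45 45 45 46 45 43 39 34 33 32
24 29 
[... 4244 characters left out ...]
6 23 21
27 25 21 15 17 26 34 41 45 47 46 46 46 46 46 46 46 46 46 46 46 46 46 45 43 38 31 22 17 18 17 15 16
24 23 20 14 12 16 24 33 39 44 46 47 47 46 47 46 46 46 46 46 46 46 44 42 36 28 21 13 10 10 11 10 12
23 21 16 12 11 12 17 24 30 34 39 42 44 46 46 46 47 47 46 44 43 41 38 34 28 23 17 12  8  8  9  9 12
21 18 14 11 10 11 13 16 19 22 27 31 35 39 42 43 43 42 41 38 34 30 26 23 22 22 19 12  9  9 10 10 15
22 19 15 11 11 11 12 12 13 15 18 22 24 27 31 32 32 31 32 31 27 22 18 18 21 22 19 13  9  9 10 14 19
24 21 16 12 11 11 11 11 13 13 16 18 20 20 21 22 23 23 24 25 23 19 17 19 22 23 20 14  9  9 12 17 21
24 22 19 15 12 11 11 11 12 12 14 16 17 17 17 18 20 20 18 18 17 16 18 22 23 23 21 16 11 12 14 20 22
```

The bar really has turned ~0.2 rad from its start, which is past the stop, and the bar top has shifted about 2 mm. So the lid is not engaged properly. I re-grasp and test whether it lifts free.

```bash
python3 -m jog '{"translation":[[0,0.3,0],[0,0.6,0],[0,0.8,0],[0,0.8,0],[0,0.8,0.15],[0,0.8,0.25],[0,0.8,0.25]],"yaw":[0,0,0,0,0,0,0],"jaw":[0.5,0.5,0.5,0.5,0.5,0.5,0.5]}' && python3 -m jog '{"translation":[[0,0,0],[0,0,0],[0,0,0],[0,0,0]],"yaw":[0,0,0,0],"jaw":[1,1,1,1]}' 40; python3 plan.py; python3 -m jog '{"translation":[[0,0,-0.01],[0,0,-0.02],[0,0,-0.02]],"yaw":[0,0,0],"jaw":[1,1,1]}';python3 plan.py
```

```text
time: 27.75
position: [0.6263, -0.2312, 0.336]
tool_rot: [-2.262, -2.176, 0.003]
ft_force: [0.8, -0.1, 0.4]
grip_width: 0.5
grip_force: 0.0
time: 28.25
position: [0.6276, -0.2312, 0.3385]
tool_rot: [2.262, 2.177, 0.002]
ft_force: [2.1, -0.7, 0.2]
grip_width: 0.154
grip_force: 39.9
t 28.25 stand xy [ 0.0006 -0.0002] tip z 0.1563 psi 1.4592 F [ 2.1 -0.7  0.2] w 0.154 j7 [ 0.72  0.45 -0.55  1.47  0.24  1.29  0.11]
time: 28.62
position: [0.6268, -0.2316, 0.3401]
tool_rot: [-2.263, -2.177, 0.002]
ft_force: [3.7, -1.9, -10.6]
grip_width: 0.159
grip_force: 39.9
t 28.62 stand xy [-0.0002 -0.0006] tip z 0.1579 psi 1.4589 F [  3.7  -1.9 -10.6] w 0.159 j7 [ 0.72  0.45 -0.55  1.47  0.24  1.29  0.11]
```

It resists lifting, so the pins are under the ramps but past the stop. I turn back CCW in steps and watch the torque.

```bash
cat > tz.py <<'E'
from plan import *
s=ctrl.get_state();now();print('torque',s['torque'].round(3))
E
python3 -m jog '{"translation":[[0,0,0.015],[0,0,0.017],[0,0,0.017]],"yaw":[0,0,0],"jaw":[1,1,1]}' 50 >/dev/null; python3 tz.py; python3 -m jog '{"translation":[[0,0,0],[0,0,0]],"yaw":[-0.015,-0.015],"jaw":[1,1]}' >/dev/null; python3 tz.py;  python3 -m jog '{"translation":[[0,0,0],[0,0,0]],"yaw":[-0.02,-0.02],"jaw":[1,1]}'>/dev/null; python3 tz.py;  python3 -m jog '{"translation":[[0,0,0],[0,0,0]],"yaw":[-0.025,-0.025],"jaw":[1,1]}'>/dev/null; python3 tz.py
```

```text
t 29.0 stand xy [ 0.0003 -0.0002] tip z 0.157 psi 1.4592 F [ 2.1 -1.7 -1.7] w 0.156 j7 [ 0.72  0.45 -0.55  1.47  0.24  1.29  0.11]
torque [-0.379 -0.714  0.036]
t 29.25 stand xy [0.0002 0.    ] tip z 0.1568 psi 1.5063 F [ 1.7 -0.6 -0.6] w 0.157 j7 [ 0.73  0.45 -0.55  1.47  0.24  1.29  0.16]
torque [-0.204 -0.362  0.192]
t 29.5 stand xy [-0.0002 -0.0002] tip z 0.1565 psi 1.5676 F [-0.3 -1.9  0.7] w 0.155 j7 [ 0.73  0.45 -0.57  1.47  0.25  1.29  0.22]
torque [-0.34   0.028 -0.019]
t 29.75 stand xy [-0.0001 -0.0002] tip z 0.1564 psi 1.6454 F [-1.2 -0.5  0.6] w 0.152 j7 [ 0.74  0.46 -0.58  1.47  0.25  1.29  0.29]
torque [-0.209  0.094  0.046]
```

```bash
python3 -m jog '{"translation":[[0,0,0],[0,0,0],[0,0,0],[0,0,0],[0,0,0],[0,0,0],[0,0,0],[0,0,0]],"yaw":[-0.05,-0.1,-0.15,-0.2,-0.25,-0.3,-0.35,-0.365],"jaw":[1,1,1,1,1,1,1,1]}' 50 >/dev/null; python3 tz.py; python3 -m jog '{"translation":[[0,0,-0.02],[0,0,-0.02],[0,0,-0.02]],"yaw":[0,0,0],"jaw":[1,1,1]}'>/dev/null;python3 tz.py
```

```text
t 30.75 stand xy [ 0.     -0.0001] tip z 0.1564 psi 2.794 F [-0.5 -0.7  1.1] w 0.156 j7 [ 0.88  0.51 -0.78  1.46  0.36  1.32  1.37]
torque [-0.115  0.04  -0.04 ]
t 31.12 stand xy [ 0.0002 -0.    ] tip z 0.1602 psi 2.7935 F [ 0.3 -0.4 -0.9] w 0.155 j7 [ 0.88  0.51 -0.78  1.46  0.36  1.32  1.37]
torque [-0.122 -0.125  0.047]
```

Free at 70°, as it should be. Before closing again I measure the bar's angle in both saved top pictures (start and after my turn), to see whether it followed the gripper.

Run:
```python
from h import *
im=ctrl.get_image('top')
for f,r0,r1 in(('pics/t2.png',206,222),('pics/t8.png',206,218)):
    g=cv2.GaussianBlur(cv2.imread(f,0).astype(np.float32),(0,0),.6);P=[]
    for c in range(356,373):
        col=g[r0:r1,c];d=np.diff(col)
        k=int(np.argmin(d));k=min(max(k,1),len(d)-2);a,b,e=d[k-1:k+2];s=k+.5+.5*(a-e)/(a-2*b+e)
        P.append(at_z(im,(c,r0+s),.174)[:2])
    P=np.array(P);m=np.polyfit(P[:,1],P[:,0],1);res=P[:,0]-np.polyval(m,P[:,1])
    ok=abs(res)<.0015;m=np.polyfit(P[ok,1],P[ok,0],1);print(f,'yaw of bar',-np.arctan(m[0]),ok.sum(),'front edge x at y=-.231',np.polyval(m,-.231))
g=cv2.GaussianBlur(cv2.imread('pics/top0.png',0).astype(np.float32),(0,0),.6)
for z,r0,r1,c0,c1 in((0.034,300-2,304,0,0),):pass
# foot rear edge and front plate in start picture: strongest gradients
for nm,lo,hi,cs in(('plate front',232,246,range(340,380,1)),('foot rear',188,200,range(335,378))):
    P=[]
    for c in cs:
        d=np.abs(np.diff(g[lo:hi,c]));k=int(np.argmax(d));k=min(max(k,1),len(d)-2);a,b,e=d[k-1:k+2];P.append(at_z(im,(c,lo+k+.5+.5*(a-e)/(a-2*b+e-1e-9)),.03 if nm[0]=='p' else .004)[:2])
    P=np.array(P)
    for _ in range(4):
        m=np.polyfit(P[:,1],P[:,0],1);r=abs(P[:,0]-np.polyval(m,P[:,1]));P=P[r<=max(.0012,np.median(r)*1.5)]
    print(nm,-np.arctan(m[0]),len(P),np.polyval(m,-.231))
```

```text
pics/t2.png yaw of bar 0.21908768248071275 17 front edge x at y=-.231 0.620824348062257
pics/t8.png yaw of bar -0.047694875713212195 17 front edge x at y=-.231 0.6229261308237929
plate front 0.18810323962924203 16 0.6060456773257022
foot rear 0.08278981295267591 31 0.7008362367917771
```

Stand yaw by the foot edge is 0.083, and the lid started 0.136 short of the stop. My first turn ran 0.13 past it with the lid ~2 mm off centre. I seat it again: lower, open to let it settle, re-grip, then close in small watched steps.

```bash
python3 -m jog '{"translation":[[0,0,0.015],[0,0,0.02],[0,0,0.02],[0,0,0.02],[0,0,0.02],[0,0,0.02]],"yaw":[0,0,0,0,0,0],"jaw":[1,1,1,0.7,0.7,0.7]}' 30 >/dev/null; python3 tz.py; python3 -m jog '{"translation":[[0,0,0],[0,0,0],[0,0,0]],"yaw":[0,0,0],"jaw":[1,1,1]}' 30 >/dev/null; python3 tz.py
```

```text
t 31.93 stand xy [ 0.0002 -0.0001] tip z 0.1561 psi 2.7944 F [ 0.6 -0.3  0.5] w 0.295 j7 [ 0.88  0.51 -0.78  1.46  0.36  1.32  1.37]
torque [ 0.032 -0.149  0.02 ]
t 32.3 stand xy [ 0.0001 -0.0002] tip z 0.1562 psi 2.7944 F [-0.3  0.  -0.1] w 0.158 j7 [ 0.88  0.51 -0.78  1.46  0.36  1.32  1.37]
torque [ 0.063 -0.104 -0.039]
```

```bash
python3 -m jog '{"translation":[[0,0,0],[0,0,0],[0,0,0],[0,0,0],[0,0,0],[0,0,0],[0,0,0],[0,0,0]],"yaw":[0.05,0.1,0.15,0.2,0.25,0.3,0.34,0.34],"jaw":[1,1,1,1,1,1,1,1]}' 40 >/dev/null; python3 tz.py; python3 -m jog '{"translation":[[0,0,0],[0,0,0]],"yaw":[0.015,0.015],"jaw":[1,1]}' >/dev/null;python3 tz.py; python3 -m jog '{"translation":[[0,0,0],[0,0,0]],"yaw":[0.012,0.012],"jaw":[1,1]}' >/dev/null;python3 tz.py;python3 -m jog '{"translation":[[0,0,0],[0,0,0]],"yaw":[0.01,0.01],"jaw":[1,1]}' >/dev/null;python3 tz.py
```

```text
t 33.3 stand xy [0.0002 0.    ] tip z 0.1562 psi 1.7278 F [ 0.5 -0.5  0.2] w 0.159 j7 [ 0.75  0.46 -0.59  1.47  0.26  1.29  0.37]
torque [-0.034 -0.09  -0.038]
t 33.55 stand xy [ 0.0001 -0.0001] tip z 0.1562 psi 1.6815 F [ 0.1 -0.3 -0.3] w 0.154 j7 [ 0.75  0.46 -0.58  1.47  0.26  1.29  0.32]
torque [ 0.004 -0.094 -0.003]
t 33.8 stand xy [ 0.0001 -0.0002] tip z 0.1561 psi 1.6417 F [-0.7  0.5  0. ] w 0.156 j7 [ 0.74  0.46 -0.58  1.47  0.25  1.29  0.29]
torque [-0.04  -0.095  0.032]
t 34.05 stand xy [ 0.0002 -0.0001] tip z 0.1562 psi 1.6098 F [-0.3  0.1  0.6] w 0.155 j7 [ 0.74  0.45 -0.57  1.47  0.25  1.29  0.26]
torque [-0.058 -0.112  0.033]
```

```bash
for i in 1; do :; done; python3 -m jog '{"translation":[[0,0,0],[0,0,0]],"yaw":[0.006,0.006],"jaw":[1,1]}' >/dev/null;python3 tz.py; python3 -m jog '{"translation":[[0,0,0],[0,0,0]],"yaw":[0.005,0.005],"jaw":[1,1]}' >/dev/null;python3 tz.py;python3 -m jog '{"translation":[[0,0,0],[0,0,0]],"yaw":[0.004,0.004],"jaw":[1,1]}' >/dev/null;python3 tz.py
```

```text
t 34.3 stand xy [ 0.0001 -0.0002] tip z 0.1562 psi 1.5909 F [-0.4 -0.7 -0.5] w 0.155 j7 [ 0.73  0.45 -0.57  1.47  0.25  1.29  0.24]
torque [-0.117 -0.041  0.009]
t 34.55 stand xy [ 0.0001 -0.0002] tip z 0.1561 psi 1.5752 F [ 0.8 -0.4  0.2] w 0.155 j7 [ 0.73  0.45 -0.56  1.47  0.25  1.29  0.22]
torque [-0.161 -0.122  0.023]
t 34.8 stand xy [ 0.0001 -0.0002] tip z 0.1561 psi 1.5627 F [-0.4 -1.2  0.3] w 0.156 j7 [ 0.73  0.45 -0.56  1.47  0.25  1.29  0.21]
torque [-0.146 -0.042  0.023]
```

```bash
python3 -m jog '{"translation":[[0,0,-0.01],[0,0,-0.015],[0,0,-0.015]],"yaw":[0,0,0],"jaw":[1,1,1]}' >/dev/null;python3 tz.py
```

```text
t 35.17 stand xy [-0.0002 -0.0003] tip z 0.1574 psi 1.5628 F [  3.3  -2.1 -12.8] w 0.157 j7 [ 0.73  0.45 -0.56  1.47  0.24  1.29  0.21]
torque [-0.329 -0.797  0.03 ]
```

Engaged under the ramps, and not yet at a stop. I continue in very fine steps.

```bash
python3 -m jog '{"translation":[[0,0,0.015],[0,0,0.015]],"yaw":[0,0],"jaw":[1,1]}' 40 >/dev/null;python3 tz.py; python3 -m jog '{"translation":[[0,0,0],[0,0,0]],"yaw":[0.004,0.004],"jaw":[1,1]}' >/dev/null;python3 tz.py; python3 -m jog '{"translation":[[0,0,0],[0,0,0]],"yaw":[0.004,0.004],"jaw":[1,1]}' >/dev/null;python3 tz.py
```

```text
t 35.42 stand xy [ 0.0001 -0.0001] tip z 0.1567 psi 1.5629 F [-0.9 -1.2 -4.5] w 0.153 j7 [ 0.73  0.45 -0.56  1.47  0.25  1.29  0.21]
torque [-0.217 -0.045  0.004]
t 35.67 stand xy [ 0.0002 -0.    ] tip z 0.1567 psi 1.5502 F [ 0.2 -0.7 -2.2] w 0.154 j7 [ 0.73  0.45 -0.56  1.47  0.24  1.29  0.2 ]
torque [-0.054 -0.095 -0.013]
t 35.92 stand xy [ 0.0003 -0.    ] tip z 0.1565 psi 1.5378 F [ 0.1 -0.7 -2. ] w 0.154 j7 [ 0.73  0.45 -0.56  1.47  0.24  1.29  0.19]
torque [-0.145 -0.161  0.075]
```

```bash
python3 -m jog '{"translation":[[0,0,0.004],[0,0,0.004]],"yaw":[0.006,0.006],"jaw":[1,1]}' >/dev/null;python3 tz.py; python3 -m jog '{"translation":[[0,0,0],[0,0,0]],"yaw":[0.008,0.008],"jaw":[1,1]}' >/dev/null;python3 tz.py;python3 -m jog '{"translation":[[0,0,0],[0,0,0]],"yaw":[0.01,0.01],"jaw":[1,1]}' >/dev/null;python3 tz.py;python3 -m jog '{"translation":[[0,0,0],[0,0,0]],"yaw":[0.01,0.01],"jaw":[1,1]}' >/dev/null;python3 tz.py
```

```text
t 36.17 stand xy [0.0003 0.0001] tip z 0.1561 psi 1.5188 F [-0.3  0.7  2. ] w 0.157 j7 [ 0.73  0.45 -0.55  1.47  0.24  1.29  0.17]
torque [0.028 0.127 0.072]
t 36.42 stand xy [ 0.0007 -0.0001] tip z 0.1561 psi 1.4931 F [1.6 0.4 2.6] w 0.158 j7 [ 0.72  0.45 -0.55  1.47  0.24  1.29  0.15]
torque [ 0.066 -0.525 -0.117]
t 36.67 stand xy [ 0.0007 -0.0001] tip z 0.1559 psi 1.4619 F [ 2.9 -0.2  3.3] w 0.158 j7 [ 0.72  0.45 -0.54  1.47  0.24  1.28  0.12]
torque [-0.034 -0.91   0.02 ]
t 36.92 stand xy [ 0.0007 -0.0002] tip z 0.1559 psi 1.4307 F [ 4.6 -1.3  3.9] w 0.156 j7 [ 0.72  0.45 -0.54  1.47  0.23  1.28  0.09]
torque [-0.168 -1.326  0.094]
```

The lateral force and the torque flip near psi 1.51 in both passes mark the stop at about 1.53–1.55, with tightening just before it; below that the lid only pivots sideways. I go back to 1.60, then close to 1.555, release and measure.

```bash
python3 -m jog '{"translation":[[0,0,0],[0,0,0],[0,0,0]],"yaw":[-0.03,-0.054,-0.054],"jaw":[1,1,1]}' 40 >/dev/null;python3 tz.py; python3 -m jog '{"translation":[[0,0,0],[0,0,0],[0,0,0]],"yaw":[0.007,0.0145,0.0145],"jaw":[1,1,1]}' >/dev/null;python3 tz.py; python3 -m jog '{"translation":[[0,0,0],[0,0,0],[0,0,-0.1],[0,0,-0.25],[0,-0.3,-0.25],[0,-0.6,-0.25],[0,-0.8,-0.25],[0,-0.8,-0.25]],"yaw":[0,0,0,0,0,0,0,0],"jaw":[0.7,0.7,0.5,0.5,0.5,0.5,0.5,0.5]}'
cat > bar.py <<'E'
from h import *
im=shot('top','t9.png')
def bar(f,r0,r1):
    g=cv2.GaussianBlur(cv2.imread(f,0).astype(np.float32),(0,0),.6);P=[]
    for c in range(356,373):
        d=np.diff(g[r0:r1,c]);k=int(np.argmin(d));k=min(max(k,1),len(d)-2);a,b,e=d[k-1:k+2];P.append(at_z(im,(c,r0+k+.5+.5*(a-e)/(a-2*b+e)),.174)[:2])
    P=np.array(P);m=np.polyfit(P[:,1],P[:,0],1);r=P[:,0]-np.polyval(m,P[:,1]);return -np.arctan(m[0]),abs(r).max(),np.polyval(m,-.231)
for f in('pics/t2.png','pics/t8.png','pics/t9.png'):print(f,bar(f,206,222 if f[6]=='2' else 219))
b=ctrl.silhouettes('tray',im);print([ (r['p'],r['at']) for r in b[:2]])
E
python3 bar.py
```

```text
t 37.3 stand xy [-0.0001 -0.0001] tip z 0.1559 psi 1.601 F [0.9 0.7 5.2] w 0.155 j7 [ 0.74  0.45 -0.57  1.47  0.25  1.29  0.25]
torque [-0.024 -0.395  0.058]
t 37.67 stand xy [-0.0002 -0.0001] tip z 0.1559 psi 1.5546 F [1.  0.  6.4] w 0.158 j7 [ 0.73  0.45 -0.56  1.47  0.24  1.29  0.2 ]
torque [-0.053 -0.376  0.046]
time: 38.67
position: [0.465, -0.2411, 0.3889]
tool_rot: [2.16, 2.279, -0.004]
ft_force: [0.1, 0.5, 0.3]
grip_width: 0.501
grip_force: 0.0
pics/t2.png (np.float64(0.21908768248071275), np.float64(0.0001693423270622274), np.float64(0.620824348062257))
pics/t8.png (np.float64(-0.047694875713212195), np.float64(6.159790927573461e-05), np.float64(0.6229261308237929))
pics/t9.png (np.float64(0.06369753758350173), np.float64(0.00024325474083131127), np.float64(0.6209092317488494))
[(0.96, [345.9, 258.5]), (0.17, [302.3, 140.6])]
```

Run:
```python
from h import *
im=shot('top','t10.png');sc=shot('scene','s10.png')
g=cv2.GaussianBlur(cv2.imread('pics/top0.png',0).astype(np.float32),(0,0),.6)
def line(g,lo,hi,cs,z,sgn):
    P=[]
    for c in cs:
        d=sgn*np.diff(g[lo:hi,c]);k=int(np.argmax(d));k=min(max(k,1),len(d)-2);a,b,e=d[k-1:k+2];P.append(at_z(im,(c,lo+k+.5+.5*(a-e)/(a-2*b+e-1e-9)),z)[:2])
    P=np.array(P)
    for _ in range(5):
        m=np.polyfit(P[:,1],P[:,0],1);r=abs(P[:,0]-np.polyval(m,P[:,1]));P=P[r<=max(.001,np.median(r)*2)]
    return round(-np.arctan(m[0]),4),len(P),r.max().round(4)
print('foot rear',line(g,188,200,range(335,378),.004,-1),line(g,188,200,range(335,378),.004,1))
print('grip upper',line(g,220,235,range(398,418),.149,-1),'lower',line(g,225,240,range(398,418),.145,1))
for n,i in(('top',im),('scene',sc)):
    for l in('ball0_center','tray','lid','beaker_glass','wash_bottle_b'):
        print(n,l,[(round(r['p'],2),r['at']) for r in ctrl.silhouettes(l,i)[:4]])
print(ctrl.get_state()['time'])
```

```text
foot rear (np.float64(0.0818), 32, np.float64(0.0008)) (np.float64(0.0877), 29, np.float64(0.0005))
grip upper (np.float64(0.0835), 20, np.float64(0.0004)) lower (np.float64(0.0605), 20, np.float64(0.0006))
top ball0_center []
top tray [(0.97, [343.9, 262.9])]
top lid [(0.81, [361.6, 216.6])]
top beaker_glass [(0.71, [303.1, 139.9])]
top wash_bottle_b [(0.83, [245.0, 135.7])]
scene ball0_center [(0.66, [344.4, 224.4])]
scene tray [(0.88, [351.9, 259.2])]
scene lid [(0.82, [411.7, 311.5]), (0.55, [335.7, 203.4])]
scene beaker_glass [(0.59, [268.8, 207.5]), (0.47, [344.4, 223.7])]
scene wash_bottle_b [(0.76, [226.3, 217.4])]
39.375
```

Stand yaw is ≈0.08 and the bar is at 0.064, parallel to within 1° and at the tight end. The beaker and bottles haven't moved, and the arm is clear. Handing in.

```bash
python3 -c "
from bench import ctrl
print(ctrl.close_job())"
```

```text
the job is handed in; nothing more can be done
None
```

The job is handed in at about 39 s: the tray is flush with all three balls in it, the jar is upright, and the lid is back on with its bar within 1° of the tipping axis. I never felt a definite hard stop when closing the lid, so "fully home" rests on the measured angle, and the last look at the balls and tray was at about 26 s.

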